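# Shift the packing lane guide one hole

## Robot

A 6-joint arm with a two-finger parallel gripper is mounted at the origin on the work surface. World frame = base frame: x ahead of the robot, y to its left, z up, the work surface at z = 0. Lengths are in mm, angles in rad, forces in N, time in s.
With the tool pointing down it reaches from about 350 to 775 mm from the base axis. Payload 7.3 kg.
Tool frame: the origin (TCP) lies on the front face of the gripper's body, between the roots of the fingers; the fingertips stand 66 mm ahead of it and the grasp point (between the pads) lies 47 mm ahead of it (bot.tip_extent is the distance from the TCP to the fingertips, in mm); z points along the fingers, y is the line along which they close (so a half turn about z gives the same grasp; the last joint's range is limited). The gripper opens to 92 mm and grips with 3 to 60 N. Pads are 19 mm wide; open, the fingers measure 130 mm over their backs; the gripper's body (75 mm by 190 mm) begins 47 mm behind the grasp point.
Start: joints at [-1.449, 0.342, 1.524, -0, 1.275, -0.146], TCP at [138.942, -506.294, 292.241] pointing down, gripper open.
Joint ranges: [-2.53, 2.53], [-0.77, 2.02], [0.04, 2.7], [-1, 4.14], [0.28, 2.66], [-3.11, 3.11]. Speed limits (rad/s): [2.57, 2.57, 3.14, 3.14, 3.14, 3.14].

## Interface

Orientations are given as [roll, pitch, yaw] about the fixed x, y, z axes, in that order (R = Rz(yaw) Ry(pitch) Rx(roll)).
In Python, from plant import readout, viewer, order, bot gives the robot as it stands.
- The arm moves only by the shell command python3 -m creep 'ROWS'. ROWS is text: rows parted by semicolons, each of 7 numbers parted by spaces: the shift along the world's x, y, z in m, then the turn, a rotation vector about the world's x, y, z in rad, then the opening in per cent of the stroke, from 0 (shut) to 100 (fully open). A call has 1 to 8 rows; each row shifts and turns the commanded pose from where the row before left it; what a row does not reach is not made up. A row lasts 1/12 s, in which the tool goes at most 41.7 mm and 7.16 degrees, less where a joint would pass 70% of its speed; a pose out of reach is approached as far as the arm can. A call is refused whole if a number of a shift passes 0.0417 or a number of a turn 0.125, either way. A call with a gripper value outside its range is refused whole. The fingers move at their own pace and stop on an object; the grip force is fixed at half the most. Time passes only in rows, so rows that do not move let the fingers close. It gives the time, the measured TCP pose, the force, the opening and the grip force at its end, in the units of the state.
- readout.get_obs(): the state, without advancing time (a new reading comes with each control period).
- viewer.capture(name): name is "scene" or "top" or "wrist"; returns the picture (420x560x3 uint8, red, green, blue); there is no depth.
- viewer.camera_info(name): a dict with "fx", "fy", "cx", "cy" (pixels), "origin" and "rotation" of the camera in the world. Camera axes: x right, y up, looking along -z (the intrinsics and any distortion apply to the point x, -y, -z); pixel columns grow to the right and rows downward; lengths in mm; the calibration is good to about 2 mm. The wrist camera is an equidistant fisheye: a pixel r from the principal point sees the ray r / f radians off the axis. A picture is of the moment at which its call begins: read the wrist's pose just before it. camera_info takes no time and is no camera call; for the wrist camera it gives the pose at the moment of the call.
- order.close_job(): hands the job in; it is judged then, once.
The state is a dict: "time": time; "joint_positions": joint angles; "dq": joint speeds; "tau": joint torques, N m; "tool_pos": TCP position; "tcp_rot": TCP orientation; "contact_force": force on the tool from outside, world axes, zero at the start; "moment": the same for the moment, N m; "grip_width": finger opening in mm; "finger_force": force on a finger pad.
Only numpy, scipy, OpenCV 4.12 (cv2) and the standard library are available. Lean on these libraries where they do the work, as an engineer would, in place of code of your own. Each camera call takes 0.05 s, during which the arm holds its last target. There are 200 camera calls.

## Task

The lane for the buns has to be changed. First press the desk bell's plunger right down to warn the packers, then take the black lock knob of the lane guide, pull it up until its pin is clear, slide the guide to the very next hole on the side of the banana crate, and let the pin go fully home in that hole. Finish while still gripping the knob with the pin home: do not let go, and leave the food on the table where it is.

Things in the scene. Friction and masses are not known exactly. Their poses are not given: they have to be found in the camera images.
- rail: Aluminium rail on a dark steel base, bolted to the table: 60 mm wide (its x), 246 mm long (its y) and 28 mm high. Origin under its centre on the table; z up. In its top is a row of five holes 12 mm wide and 14 mm deep along its y axis, 40 mm apart, the middle one at the origin. The guide starts locked in the middle hole.
- lane_guide (a joint): Slide of the lane guide along the rail's y axis, in m, positive to the rail's +y; 0 in the middle hole, +0.040 and -0.040 in the neighbouring holes, ends at +-0.085. About 3 N of friction. The guide is a dark steel carriage 80 x 40 mm (x, y) straddling the rail, top face 42 mm above the table, with a boss of 24 mm diameter up to 58 mm.
- guide_plate (a point): Middle of the top edge of the guide's upright aluminium plate, 74 mm above the table: the plate is 160 mm long, 5 mm thick, moves with the guide and stands on the rail's +x side, from 75 to 235 mm from the rail's centre line.
- lock_pin (a joint): Height of the lock pin in m: 0 fully home in a hole, at least 0.012 when its round tip (9 mm diameter, 1.5 mm play each side in the hole) rides clear on the rail's top, 0.020 pulled up to its stop. A spring pushes it down with 4 N at 0 and 7 N at 0.020, so it drops by itself into a hole below it.
- lock_knob: Black upright cylindrical knob on the pin, on top of the carriage: 34 mm diameter, 30 mm high, moves with the pin. Origin at the centre of its underside, 66 mm above the table with the pin home (8 mm above the boss); z up. Room for fingers on all sides.
- knob_mid (a point): Centre of the knob, 15 mm above its underside (81 mm above the table with the pin home).
- bell: Desk bell fixed to the table: steel dome on a black foot 86 mm across, 45 mm high without its plunger; origin under its centre.
- bell_top (a point): Centre of the top face of the bell's plunger head, a steel disc 22 mm in diameter; 62 mm above the table when up. Press it straight down.
- bell_plunger (a joint): How far the bell's plunger is pressed, in m: 0 up, 0.007 at its stop. Its spring needs 1.5 N to start and 5 N at the stop, and returns it.
- crate: Banana crate: black plastic crate 300 x 200 mm, 170 mm high, full of bananas, standing to one side of the rail (left or right). Origin under its centre. It stays put.
- carton: Cardboard carton 300 x 200 mm, 75 mm high, full of green juice packs, standing on the other side of the rail. Origin under its centre. It stays put.
- bun_a: Loose bread bun, 82 mm across, 49 mm high, on the table on the rail's +x side; origin under its centre.
- bun_b: Another such bun.
- juice_a: Loose green juice pack 36 x 50 x 70 mm, standing on the table on the rail's +x side; origin under its centre.
- juice_b: Another such juice pack.
- banana: Loose banana, about 180 mm long, 32 mm thick, lying on the table on the rail's -x side; origin under its middle.
- nut_jar: Jar of nuts, 72 mm across, 110 mm high, standing on the other side from the bell; origin under its centre.
Not all that is in view belongs to the job. What is shaped like the bell but purple is not meant.

How it is judged:
By the outcome, as a careful person would: the job done as asked, in the order asked, and still so for the second after the job is handed in, while the arm keeps its last pose, push and grip.
It also fails if it takes over 46 s, if anything falls off the work surface, if the arm or the gripper's body presses on something with over 40 N, if the wrist force passes 120 N, or if a joint passes its speed limit or range.

## Working session

There is one attempt and no reset: what is moved stays moved. The work goes in short steps, Python scripts to look and compute and a shell command to move; the robot and the scene stay as the last step left them, time stands still between calls to the robot, and variables do not carry over. Pictures are saved under pics/ and viewed, at most 10 in all, crops included, and the job is handed in when it is done.

```bash
ls; mkdir -p pics; python3 - <<'E'
from plant import readout, viewer, order, bot
import cv2
for n in("scene","top"):
    cv2.imwrite(f"pics/{n}0.png",viewer.capture(n)[:,:,::-1]); print(n,viewer.camera_info(n))
print(readout.get_obs())
E
```

```text
pics
scene {'fx': 459.3988254725243, 'fy': 459.3988254725243, 'cx': 281.0540311677173, 'cy': 208.38865594702864, 'origin': array([1501.03678803, -498.51177317,  864.45406983]), 'rotation': array([ 0.93660879, -0.01908204,  1.09570831])}
top {'fx': 505.8515972547704, 'fy': 505.8515972547704, 'cx': 279.6649572536235, 'cy': 208.98063209753045, 'origin': array([ 434.4662777 ,   20.36969182, 1612.50190619]), 'rotation': array([ 0.08320549, -0.01050216, -1.56992634])}
{'time': 0.1, 'joint_positions': array([-1.44898021e+00,  3.42667883e-01,  1.52491282e+00, -3.25625697e-06,
        1.27540119e+00, -1.45997791e-01]), 'dq': array([ 0.0029309 , -0.00121495, -0.00196141, -0.002162  ,  0.00167481,
       -0.00152192]), 'tau': array([ 3.22597538e-03, -4.32004023e+01, -2.44695157e+01,  7.19255162e-02,
        5.24943159e-02, -4.91762910e-05]), 'tool_pos': array([ 138.91623071, -506.00796786,  291.60972463]), 'tcp_rot': array([-3.14021774e+00, -1.99025140e-04,  2.67814721e-01]), 'contact_force': array([ 0.00095894,  0.11176558, -0.80261106]), 'moment': array([ 0.0437801 , -0.0179472 ,  0.04042476]), 'finger_force': 0.0, 'grip_width': 91.73192810931312}
```

View pics/scene0.png

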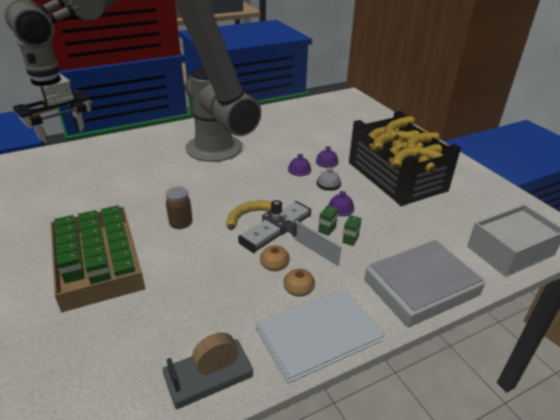

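View pics/top0.png

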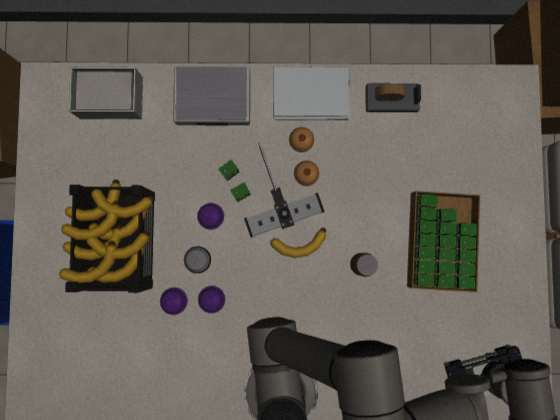

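The crate is on the left in the top view (world +y). The steel bell is at about (197,259) in top and (329,180) in scene. The knob is at about (285,213) in top and (277,207) in scene. Next I'll crop in for precise measurement.

```bash
python3 - <<'E'
import cv2,numpy as np
t=cv2.imread("pics/top0.png");s=cv2.imread("pics/scene0.png")
def c(i,x,y,w,h,k):return cv2.resize(i[y:y+h,x:x+w],(w*k,h*k),interpolation=cv2.INTER_CUBIC)
a=np.hstack([c(t,180,240,40,40,7),c(s,310,160,40,40,7)])
b=np.hstack([c(t,240,185,90,60,4)[:,:360],c(s,255,195,60,60,4)[:,:200]])
cv2.imwrite("pics/crop.png",np.vstack([a,b]))
E
```

```text
(no output)
```

View pics/crop.png

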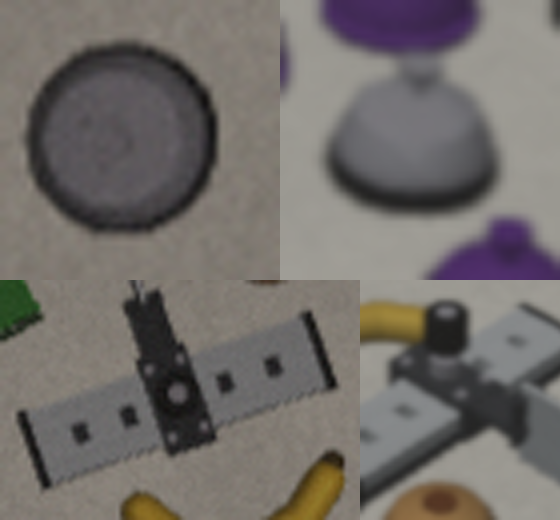

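```bash
cat > h.py <<'E'
import numpy as np
from scipy.spatial.transform import Rotation as R
from plant import readout, viewer, order, bot
def ray(n,u,v,ci=None):
    c=ci or viewer.camera_info(n)
    d=R.from_euler('xyz',c['rotation']).apply([(u-c['cx'])/c['fx'],-(v-c['cy'])/c['fy'],-1])
    return np.array(c['origin']),d
def plane(n,u,v,z):
    o,d=ray(n,u,v); return o+d*(z-o[2])/d[2]
def tri(a,b):
    (o,d),(p,e)=ray(*a),ray(*b)
    s=np.linalg.lstsq(np.c_[d,-e],p-o,rcond=None)[0]
    A,B=o+s[0]*d,p+s[1]*e; return (A+B)/2,np.linalg.norm(A-B)
E
python3 - <<'E'
from h import *
f=lambda x0,y0,k,x,y:(x0+(x+.5)/k-.5,y0+(y+.5)/k-.5)
bf=f(180,240,7,122,138); bt=f(180,240,7,108,137); bs=f(310,160,7,140,58)
print("bell foot",plane("top",*bf,5),"head",plane("top",*bt,62),plane("scene",*bs,62),tri(("top",*bt),("scene",*bs)))
kt=f(240,185,4,178,113); ks=f(255,195,4,87,28)
print("knob",plane("top",*kt,96),plane("scene",*ks,96),tri(("top",*kt),("scene",*ks)))
H=[plane("top",*f(240,185,4,x,y-280),28) for x,y in((81,433),(129,416),(225,381),(273,366))]
print(np.array(H),np.mean(H,0))
d=H[0]-H[3];print(np.linalg.norm(d),"rail yaw",np.arctan2(d[1],d[0])-np.pi/2, d/np.linalg.norm(d))
E=[plane("top",*f(240,185,4,x,y-280),20) for x,y in((32,449),(320,352))]
d=E[0]-E[1];print("ends",np.mean(E,0),np.linalg.norm(d),np.arctan2(d[1],d[0])-np.pi/2)
E
```

```text
bell foot [408.710664  264.4849953   5.       ] head [410.05262215 261.9159387   62.        ] [404.02425651 266.53405808  62.        ] (array([410.35474249, 261.57308033,  66.74105573]), np.float64(0.9056581245095197))
knob [549.2333747   -8.86898898  96.        ] [543.44898275  -4.61079739  96.        ] (array([549.1448752 ,  -8.23307659, 100.77938782]), np.float64(1.216904099203059))
[[522.81511613  65.84859894  28.        ]
 [536.2216175   28.26232083  28.        ]
 [563.89968547 -47.12608047  28.        ]
 [575.80441294 -84.92280606  28.        ]] [549.68520801  -9.48449169  28.        ]
159.81202126244693 rail yaw 0.3379700471991314 [-0.33157266  0.94342969  0.        ]
ends [549.15301498  -9.06875339  20.        ] 240.0091774364802 0.32707343430041225
```

```bash

python3 -m creep '0.030 0.021 0 0 0 0.065 0;0.030 0.021 0 0 0 0 0;0.030 0.021 0 0 0 0 0;0.030 0.021 0 0 0 0 0;0.030 0.021 0 0 0 0 0;0.030 0.021 0 0 0 0 0;0.030 0.021 0 0 0 0 0;0.030 0.021 0 0 0 0 0' 
python3 -m creep '0.030 0.021 0 0 0 0 0;0.030 0.021 0 0 0 0 0;0.030 0.021 0 0 0 0 0;0.030 0.021 0 0 0 0 0;0.003 0.036 0 0 0 0 0;0.003 0.036 0 0 0 0 0;0.003 0.036 0 0 0 0 0;0.003 0.036 0 0 0 0 0'
python3 -m creep '0.003 0.036 0 0 0 0 0;0.003 0.036 0 0 0 0 0;0.003 0.036 0 0 0 0 0;-0.014 0.033 0 0 0 0 0;-0.014 0.033 0 0 0 0 0;-0.014 0.033 0 0 0 0 0;0 0 0 0 0 0 0;0 0 0 0 0 0 0'
```

```text
time: 0.77
tool_pos: [380.1, -336.9, 292.0]
tcp_rot: [-3.141, 0.0, 0.333]
contact_force: [1.1, -0.3, -0.6]
grip_width: 43.0
finger_force: 0.0
time: 1.43
tool_pos: [510.7, -108.5, 291.6]
tcp_rot: [-3.141, 0.001, 0.333]
contact_force: [1.1, -0.1, -0.6]
grip_width: 0.8
finger_force: 0.0
time: 2.1
tool_pos: [477.2, 98.2, 292.2]
tcp_rot: [3.142, 0.0, 0.336]
contact_force: [-0.5, -0.7, -1.2]
grip_width: 0.5
finger_force: 0.0
```

```bash

python3 -m creep '-0.011 0.027 -0.01 0 0 0 0;-0.011 0.027 -0.01 0 0 0 0;-0.011 0.027 -0.01 0 0 0 0;-0.011 0.027 -0.01 0 0 0 0;-0.011 0.027 -0.01 0 0 0 0;-0.013 0.03 -0.01 0 0 0 0;0 0 -0.02 0 0 0 0;0 0 0 0 0 0 0'
python3 - <<'E'
from h import *
import cv2
print(viewer.camera_info("wrist"))
cv2.imwrite("pics/w1.png",viewer.capture("wrist")[:,:,::-1]); 
o=readout.get_obs();print(o['tool_pos'],o['tcp_rot'],o['contact_force'])
E
```

```text
time: 2.77
tool_pos: [408.7, 261.4, 209.2]
tcp_rot: [3.141, 0.006, 0.334]
contact_force: [-0.7, -0.2, -0.7]
grip_width: 0.2
finger_force: 0.0
{'fx': 325.19226210127806, 'fy': 325.19226210127806, 'cx': 280.5051394777137, 'cy': 206.68781729299275, 'origin': array([478.77341194, 284.64552615, 300.34869318]), 'rotation': array([-2.83065664e-01, -9.12367610e-04, -1.23686459e+00])}
[409.61083094 260.92603219 210.73210448] [3.14067891 0.00413607 0.33310221] [ 0.51766993 -0.61517392  0.1054077 ]
```

View pics/w1.png

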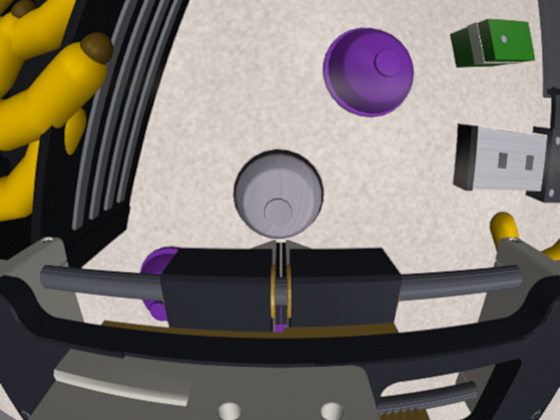

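The plunger head is at (278,211), centred on the steel dome, with the purple bells well away from it. I'll cast that pixel to z=62. The crate wall is close on the left, so I'll also turn the gripper away from it.

```bash
cat >> h.py <<'E'
def wray(u,v,c):
    x,y=u-c['cx'],v-c['cy']; r=np.hypot(x,y); t=r/c['fx']
    d=R.from_euler('xyz',c['rotation']).apply([np.sin(t)*x/r,-np.sin(t)*y/r,-np.cos(t)])
    return np.array(c['origin']),d
def wplane(u,v,z,c):
    o,d=wray(u,v,c); return o+d*(z-o[2])/d[2]
E
python3 - <<'E'
from h import *
c=dict(fx=325.192,cx=280.505,cy=206.688,origin=[478.77,284.65,300.35],rotation=[-.283066,-.000912,-1.236865])
print("head",wplane(278,211,62,c),"foot w",[wplane(u,v,3,c) for u,v in((235,193),(323,195))])
# rail holes seen
print("holes",[wplane(u,v,28,c) for u,v in((503,159),(530,162))])
E
python3 -m creep '0 0 0 0 0 0.125 0;0 0 0 0 0 0.125 0;0 0 0 0 0 0.125 0;0 0 0 0 0 0.125 0;0 0 0 0 0 0.125 0;0 0 0 0 0 0.125 0;0 0 0 0 0 0 0'
```

```text
head [409.4604492  262.40673518  62.        ] foot w [array([395.78456094, 301.20108437,   3.        ]), array([421.2477514 , 221.75306673,   3.        ])]
holes [array([523.66139728,  64.72417145,  28.        ]), array([536.39494881,  26.20380908,  28.        ])]
time: 3.4
tool_pos: [411.4, 260.4, 213.3]
tcp_rot: [3.14, -0.001, 1.085]
contact_force: [-0.6, -0.3, -0.7]
grip_width: 0.4
finger_force: 0.0
```

```bash

python3 -m creep '-0.001 0.002 -0.02 0 0 0 0;0 0 -0.02 0 0 0 0;0 0 -0.02 0 0 0 0;0 0 -0.018 0 0 0 0;0 0 0 0 0 0 0;0 0 0 0 0 0 0'
python3 -c "
from plant import bot,readout;print(bot.tip_extent,readout.get_obs()['tool_pos'])"
```

```text
time: 3.9
tool_pos: [409.5, 262.9, 134.4]
tcp_rot: [-3.141, 0.001, 1.079]
contact_force: [0.7, 0.2, 0.2]
grip_width: 0.5
finger_force: 0.0
65.5 [409.51450702 262.9193592  134.37436346]
```

```bash

python3 -m creep '0 0 -0.005 0 0 0 0;0 0 -0.004 0 0 0 0;0 0 0 0 0 0 0'
python3 -m creep '0 0 -0.003 0 0 0 0;0 0 -0.002 0 0 0 0;0 0 0 0 0 0 0'
```

```text
time: 4.15
tool_pos: [409.8, 263.8, 125.8]
tcp_rot: [3.14, -0.002, 1.082]
contact_force: [2.0, -0.9, 1.5]
grip_width: 0.0
finger_force: 1.1
time: 4.4
tool_pos: [409.7, 263.9, 120.8]
tcp_rot: [3.14, -0.002, 1.083]
contact_force: [3.5, -1.6, 4.7]
grip_width: 0.6
finger_force: 2.4
```

```bash

python3 -m creep '0 0 -0.001 0 0 0 0;0 0 0 0 0 0 0'
python3 -m creep '0 0 -0.001 0 0 0 0;0 0 0 0 0 0 0'
```

```text
time: 4.57
tool_pos: [409.8, 263.9, 120.6]
tcp_rot: [3.14, -0.002, 1.083]
contact_force: [0.3, -2.4, 12.3]
grip_width: 0.7
finger_force: 6.1
time: 4.73
tool_pos: [409.8, 263.9, 120.4]
tcp_rot: [3.139, -0.002, 1.083]
contact_force: [-2.8, -4.5, 20.6]
grip_width: 0.8
finger_force: 10.5
```

The bell is fully pressed: 20 N with the plunger at its stop. I'll rise, turn back, open the gripper and go above the knob.

```bash

python3 -m creep '0 0 0.01 0 0 0 0;0 0 0.03 0 0 0 0;0 0 0.035 0 0 0 0;0 0 0.025 0 0 -0.125 100;0 0 0 0 0 -0.125 100;0.016 -0.030 0 0 0 -0.125 100;0.016 -0.030 0 0 0 -0.125 100;0.016 -0.030 0 0 0 -0.125 100' 
python3 -m creep '0.016 -0.030 0 0 0 -0.125 100;0.015 -0.030 0 0 0 0 100;0.015 -0.030 0 0 0 0 100;0.015 -0.030 0 0 0 0 100;0.015 -0.030 0 0 0 0 100;0.015 -0.030 0 0 0 0 100;0 0 0 0 0 0 100;0 0 0 0 0 0 100' 
python3 - <<'E'
from h import *
import cv2
print(viewer.camera_info("wrist"))
cv2.imwrite("pics/w2.png",viewer.capture("wrist")[:,:,::-1]); 
E
```

```text
time: 5.4
tool_pos: [456.8, 173.2, 218.3]
tcp_rot: [-3.141, 0.0, 0.454]
contact_force: [0.0, 0.4, 0.1]
grip_width: 29.5
finger_force: 0.0
time: 6.07
tool_pos: [548.0, -7.6, 217.6]
tcp_rot: [-3.141, 0.001, 0.33]
contact_force: [-0.5, -0.1, -0.7]
grip_width: 82.2
finger_force: 0.0
{'fx': 325.19226210127806, 'fy': 325.19226210127806, 'cx': 280.5051394777137, 'cy': 206.68781729299275, 'origin': array([617.87331728,  15.03291445, 309.07122699]), 'rotation': array([-2.78288270e-01,  7.59416820e-04, -1.24157751e+00])}
```

View pics/w2.png

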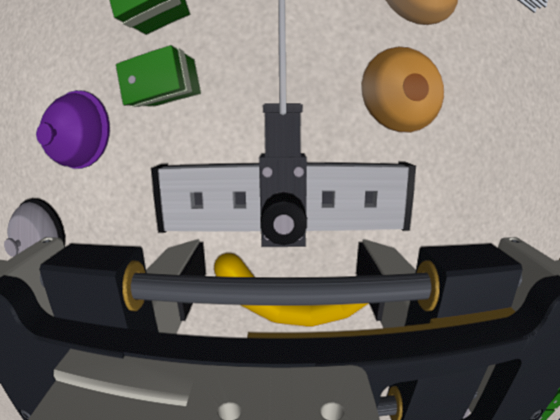

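The knob top is centred at about (284,224), between the open fingers. The holes are at columns 197, 240, 328 and 371, row ~200. The plate's path is clear: the juice pack's edge is at column 200, beyond the next hole at 240.

```bash
python3 - <<'E'
from h import *
c=dict(fx=325.192,cx=280.505,cy=206.688,origin=[617.873,15.033,309.071],rotation=[-.278288,.000759,-1.241578])
print("knob",wplane(284,224,96,c))
H=np.array([wplane(u,v,28,c) for u,v in((197,200),(240,200),(328,199),(371,198))]);d=H[0]-H[3]
print(H,H.mean(0),np.linalg.norm(d),np.arctan2(d[1],d[0])-np.pi/2)
print(readout.get_obs()['tool_pos'])
E
```

```text
knob [549.19727696 -10.81745366  96.        ]
[[523.1381954   63.54998826  28.        ]
 [535.95448592  25.72978334  28.        ]
 [562.43626253 -48.81794256  28.        ]
 [576.4515854  -86.46212542  28.        ]] [549.49513231 -11.50007409  28.        ] 159.2041199409739 0.34147196982975503
[547.47213943  -6.38197162 217.64659237]
```

```bash

python3 -m creep '0.001 -0.003 -0.025 0 0 0 100;0 0 -0.025 0 0 0 100;0 0 -0.025 0 0 0 100;0 0 -0.013 0 0 0 100;0 0 0 0 0 0 100;0 0 0 0 0 0 100'
python3 -m creep '0 0 0 0 0 0 0;0 0 0 0 0 0 0;0 0 0 0 0 0 0;0 0 0 0 0 0 0;0 0 0 0 0 0 0;0 0 0 0 0 0 0;0 0 0 0 0 0 0;0 0 0 0 0 0 0'
```

```text
time: 6.62
tool_pos: [548.2, -8.0, 130.0]
tcp_rot: [-3.141, 0.002, 0.334]
contact_force: [0.2, 0.1, 0.2]
grip_width: 91.8
finger_force: 0.0
time: 7.28
tool_pos: [548.9, -9.4, 130.3]
tcp_rot: [3.141, -0.0, 0.333]
contact_force: [0.5, 0.1, -0.0]
grip_width: 42.9
finger_force: 0.0
```

```bash

python3 -m creep '0 0 0 0 0 0 0;0 0 0 0 0 0 0;0 0 0 0 0 0 0;0 0 0 0 0 0 0;0 0 0 0 0 0 0;0 0 0 0 0 0 0'
```

```text
time: 7.78
tool_pos: [548.9, -9.2, 130.2]
tcp_rot: [3.142, 0.0, 0.333]
contact_force: [-0.6, -0.1, 0.9]
grip_width: 33.4
finger_force: 30.0
```

```bash

python3 -m creep '0 0 0.004 0 0 0 0;0 0 0.004 0 0 0 0;0 0 0.004 0 0 0 0;0 0 0.004 0 0 0 0;0 0 0 0 0 0 0'
python3 -m creep '0 0 0.001 0 0 0 0;0 0 0 0 0 0 0'
```

```text
time: 8.2
tool_pos: [548.8, -9.3, 146.7]
tcp_rot: [3.142, 0.0, 0.333]
contact_force: [0.8, -0.5, -7.7]
grip_width: 33.5
finger_force: 30.0
time: 8.37
tool_pos: [548.9, -9.3, 147.2]
tcp_rot: [-3.142, 0.0, 0.333]
contact_force: [1.9, 0.6, -7.3]
grip_width: 33.4
finger_force: 30.0
```

The pin is up about 17 mm and the force matches its spring. Now I'll slide.

```bash

python3 -m creep '-0.0033 0.0094 0 0 0 0 0;-0.0033 0.0094 0 0 0 0 0;-0.0033 0.0094 0 0 0 0 0;-0.0033 0.0095 0 0 0 0 0;0 0 0 0 0 0 0;0 0 0 0 0 0 0'
```

```text
time: 8.87
tool_pos: [535.1, 29.9, 147.1]
tcp_rot: [-3.14, 0.001, 0.334]
contact_force: [0.9, 3.2, -7.7]
grip_width: 33.1
finger_force: 30.0
```

```bash

python3 -m creep '0 0 0 0 0 0 0'
python3 -m creep '0 0 -0.003 0 0 0 0;0 0 -0.002 0 0 0 0;0 0 -0.002 0 0 0 0;0 0 0 0 0 0 0'
```

```text
time: 8.95
tool_pos: [535.3, 29.3, 147.1]
tcp_rot: [-3.14, 0.001, 0.333]
contact_force: [1.6, 4.2, -6.6]
grip_width: 33.3
finger_force: 30.0
time: 9.28
tool_pos: [535.6, 28.4, 139.7]
tcp_rot: [-3.141, 0.001, 0.332]
contact_force: [-1.1, 2.2, -5.7]
grip_width: 33.4
finger_force: 30.0
```

The pin is at about 9.5 mm and the spring still pulls down, so it is inside the hole. I'll lower it home.

```bash

python3 -m creep '0 0 -0.003 0 0 0 0;0 0 -0.003 0 0 0 0;0 0 -0.002 0 0 0 0;0 0 -0.001 0 0 0 0;0 0 0 0 0 0 0;0 0 0 0 0 0 0'
python3 -m creep '0 0 -0.001 0 0 0 0;0 0 0 0 0 0 0'
```

```text
time: 9.78
tool_pos: [535.7, 28.3, 131.2]
tcp_rot: [3.141, 0.0, 0.333]
contact_force: [-0.8, 1.9, -5.3]
grip_width: 33.6
finger_force: 30.0
time: 9.95
tool_pos: [535.7, 28.3, 130.3]
tcp_rot: [3.141, 0.0, 0.333]
contact_force: [-1.5, 1.2, -5.3]
grip_width: 33.3
finger_force: 30.0
```

```bash

python3 -m creep '0 0 -0.001 0 0 0 0;0 0 0 0 0 0 0'
python3 -m creep '0 0 -0.0005 0 0 0 0;0 0 0 0 0 0 0'
```

```text
time: 10.12
tool_pos: [535.8, 28.3, 130.2]
tcp_rot: [3.141, -0.0, 0.333]
contact_force: [-3.8, 2.1, 2.6]
grip_width: 33.6
finger_force: 30.0
time: 10.28
tool_pos: [535.8, 28.2, 130.1]
tcp_rot: [3.141, -0.001, 0.333]
contact_force: [-5.8, 2.1, 8.2]
grip_width: 33.4
finger_force: 30.0
```

The pin bottomed at its original height, with an 8 N upward reaction, so it is home. One top view to check.

```bash
python3 - <<'E'
from h import *
import cv2
w=viewer.capture("wrist")[:,:,::-1]; s=viewer.capture("scene")[:,:,::-1]
cv2.imwrite("pics/end.png",np.hstack([cv2.resize(w,(400,300)),s[120:320,200:400].repeat(1,0)[:200].__getitem__(slice(None)) if 0 else cv2.resize(s[130:310,190:430],(400,300))]))
E
```

```text
(no output)
```

View pics/end.png

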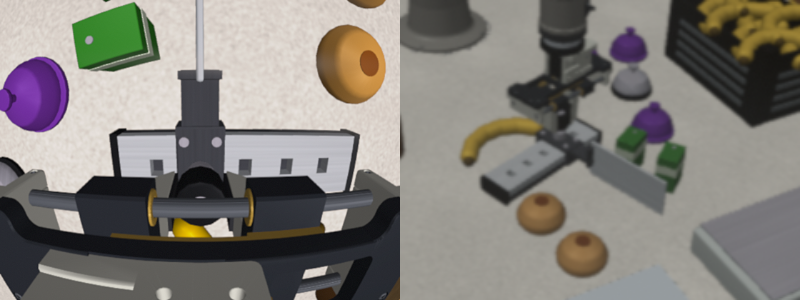

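The carriage now has one hole visible on the crate side (column 157) and three on the other side (245, 286, 322), so it is exactly one hole over. The food is where it was and the knob is still gripped.

```bash
python3 -c "
from plant import order;print(order.close_job())"
```

```text
the job is handed in; nothing more can be done
None
```

I pressed the bell right down, moved the guide one hole toward the banana crate with its pin fully home, and handed the job in at about 10 s with the knob still gripped and the food where it was.

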